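# Put the vases on display with level rims

### The arm

A 7-joint arm with a two-finger parallel gripper is mounted at the origin on the work surface. World frame = base frame: x ahead of the robot, y to its left, z up, the work surface at z = 0. Lengths are in m, angles in rad, forces in N, time in s.
With the tool pointing down it reaches from about 0.425 to 0.925 m from the base axis. Payload 6.8 kg.
Tool frame: the origin (TCP) lies at the very end of the fingers, on their centre line; the grasp point (between the pads) lies bot.pinch_z behind it (bot.pinch_z is the distance from the TCP to the grasp point, in m); z points along the fingers, y is the line along which they close (so a half turn about z gives the same grasp; the last joint's range is limited). The gripper opens to 88 mm and grips with 3 to 60 N. Pads are 20 mm wide; open, the fingers measure 115 mm over their backs; the gripper's body (75 mm by 178 mm) begins 61 mm behind the grasp point.
Start: joints at [-1.27, 0.477, 0.022, 1.555, -0.011, 1.109, -0.083], TCP at [0.268, 0.619, 0.223] pointing down, gripper open.
Joint ranges: [-2.96, 2.96], [-0.34, 2.1], [-1.41, 1.46], [0.24, 2.44], [-1.37, 4.51], [0.17, 1.92], [-2.96, 2.96]. Speed limits (rad/s): [2.39, 2.39, 3.14, 3.14, 3.14, 3.14, 3.14].

### API

Orientations are given as a unit quaternion [w, x, y, z].
In Python, from rig import bot gives the robot as it stands.
- The arm moves only by the shell command python3 -m pendant 'ROWS'. ROWS is JSON, a list of rows, each a list of 7 numbers: the shift along the world's x, y, z in m, then the turn, a rotation vector about the world's x, y, z in degrees, then the opening, from -1 (shut) to 1 (fully open). In form: [[dx, dy, dz, wx, wy, wz, hand], ...]. A call has 1 to 12 rows; each row shifts and turns the commanded pose from where the row before left it; what a row does not reach is not made up. A row lasts 1/10 s, in which the tool goes at most 50 mm and 8.59 degrees, less where a joint would pass 70% of its speed; a pose out of reach is approached as far as the arm can. A call is refused whole if a number of a shift passes 0.05 or a number of a turn 8.59, either way. A call with a gripper value outside its range is refused whole. The fingers move at their own pace and stop on an object; the grip force is fixed at half the most. Time passes only in rows, so rows that do not move let the fingers close. It gives the time, the measured TCP pose, the force, the opening and the grip force at its end, in the units of the state.
- bot.read_state(): the state, without advancing time (a new reading comes with each control period).
- bot.get_image(name): name is "scene" or "top" or "wrist"; returns the picture (384x512x3 uint8, red, green, blue); there is no depth.
- bot.camera_params(name): a dict with "camera_matrix" (3x3 intrinsics, pixels), "dist" ([k1, k2, p1, p2, k3] as OpenCV has them; the pictures are not rectified), "rvec" (rotation vector, rad) and "tvec" (3), from world to camera coordinates, as OpenCV has them. Camera axes: x right, y down, z forward; pixel columns grow to the right and rows downward; lengths in m; the calibration is good to about 2 mm. A picture is of the moment at which its call begins: read the wrist's pose just before it. camera_params takes no time and is no camera call; for the wrist camera it gives the pose at the moment of the call.
- bot.hand_in(): hands the job in; it is judged then, once.
The state is a dict: "time_s": time; "qpos": joint angles; "joint_velocities": joint speeds; "joint_torque": joint torques, N m; "tool_pos": TCP position; "ee_rot": TCP orientation; "wrist_force": force on the tool from outside, world axes, zero at the start; "moment": the same for the moment, N m; "width": finger opening in m; "gripper_force": force on a finger pad.
Only numpy, scipy, OpenCV 4.12 (cv2) and the standard library are available. Lean on these libraries where they do the work, as an engineer would, in place of code of your own. Each camera call takes 0.05 s, during which the arm holds its last target. There are 200 camera calls.

### The job

Move the row of four white vases from the plywood carrier to the display board, one on the middle of each riser and in the reverse order of height: the tallest vase on the lowest riser, the second tallest on the second lowest, and so on to the shortest on the highest, so that all the rims come level. Set each down upright and gently, without dropping it or knocking any over, and leave the amber jar and the blue cup where they stand.

Things in the scene. Friction and masses are not known exactly. Their poses are not given: they have to be found in the camera images.
- vase_slim_center (a point): The tallest vase, glazed white, 120 mm: slender stem 32 mm across between 18 and 102 mm up, foot 48 mm across, flared rim 42 mm. Origin at its centre, half-way up, z along its axis. It starts upright in one compartment of the plywood carrier. The carrier is a fixed rack 98 by 370 mm, on either the left or the right.
- vase_bottle_center (a point): The second tallest vase, glazed white, 100 mm: straight belly 50 mm across between 16 and 64 mm up, thin neck 23 mm, rim 32 mm, foot 44 mm. Origin at its centre, half-way up, z along its axis. It starts upright in one compartment of the plywood carrier. The four compartments lie in a row, 90 mm from centre to centre; vases stand within 8 mm of their centres, in varying sequence.
- vase_beaker_center (a point): The second shortest vase, glazed white, 80 mm: straight-sided beaker 40 mm across up to 66 mm, widening to a 52 mm rim. Origin at its centre, half-way up, z along its axis. It starts upright in one compartment of the plywood carrier. The carrier's floor, on which the vases stand, is 12 mm above the table.
- vase_squat_center (a point): The shortest vase, glazed white, 60 mm: squat body 54 mm across between 12 and 46 mm up, rim 34 mm, foot 42 mm. Origin at its centre, half-way up, z along its axis. It starts upright in one compartment of the plywood carrier. The carrier's partitions rise 14 mm above its floor, its front and rear lips 5 mm.
- riser_low_top (a point): The lowest riser, 66 by 66 mm, 20 mm high, one of four light wooden plinths fixed in a row on the dark display board. The point is the centre of its flat top, where a vase's foot goes; x and y run along the sides of the plinth, y along the row. The board is 10 mm thick. Each riser is glued up from 20 mm slabs with dark joints.
- riser_midlow_top (a point): The second lowest riser, 66 by 66 mm, 40 mm high, one of four light wooden plinths fixed in a row on the dark display board. The point is the centre of its flat top, where a vase's foot goes; x and y run along the sides of the plinth, y along the row. Risers are 90 mm from centre to centre (24 mm gaps), in varying sequence.
- riser_midhigh_top (a point): The second highest riser, 66 by 66 mm, 60 mm high, one of four light wooden plinths fixed in a row on the dark display board. The point is the centre of its flat top, where a vase's foot goes; x and y run along the sides of the plinth, y along the row.
- riser_high_top (a point): The highest riser, 66 by 66 mm, 80 mm high, one of four light wooden plinths fixed in a row on the dark display board. The point is the centre of its flat top, where a vase's foot goes; x and y run along the sides of the plinth, y along the row.
- jar_center (a point): A loose closed amber glass jar with a steel cap, 56 mm across, 62 mm high, standing close behind the carrier. Not to be moved. Origin at its centre.
- cup_center (a point): A loose blue ceramic cup, 60 mm across, 52 mm high, standing close in front of the display board. Not to be moved. Origin at its centre, half-way up.

How it is judged:
At the end, for the whole second after the job is handed in: Each vase stands upright (within 0.1 rad) and at rest on its own riser, tallest on lowest to shortest on highest, its axis within 15 mm of the riser's centre and its foot on the riser's top (within 6 mm); the jar and the cup are upright and within 25 mm of where they began (horizontal distance between vase_slim_center and riser_low_top below 0.015 m and z of vase_slim_center in the frame of riser_low_top between 0.054 and 0.066 m and angle between each of vase_slim_center, vase_bottle_center, vase_beaker_center, vase_squat_center's own z axis and vertical below 0.1 rad and linear speed of each of vase_slim, vase_bottle, vase_beaker, vase_squat below 0.02 m/s and angular speed of each of vase_slim, vase_bottle, vase_beaker, vase_squat below 0.2 rad/s and horizontal distance between vase_bottle_center and riser_midlow_top below 0.015 m and z of vase_bottle_center in the frame of riser_midlow_top between 0.044 and 0.056 m and horizontal distance between vase_beaker_center and riser_midhigh_top below 0.015 m and z of vase_beaker_center in the frame of riser_midhigh_top between 0.034 and 0.046 m and horizontal distance between vase_squat_center and riser_high_top below 0.015 m and z of vase_squat_center in the frame of riser_high_top between 0.024 and 0.036 m and distance of each of jar_center, cup_center from where it was at the start of the episode below 0.025 m and angle between each of jar_center, cup_center's own z axis and vertical below 0.2 rad); the robot touches nothing.
It fails at once if a vase is knocked over (angle between any of vase_slim_center, vase_bottle_center, vase_beaker_center, vase_squat_center's own z axis and vertical above 0.7 rad).
It fails at once if a vase is dropped or thrown: it moves faster than 0.6 m/s while no finger touches it (a fall of about 20 mm) ((linear speed of vase_slim above 0.6 m/s and contact force between vase_slim and the fingers below 0.02 N) or (linear speed of vase_bottle above 0.6 m/s and contact force between vase_bottle and the fingers below 0.02 N) or (linear speed of vase_beaker above 0.6 m/s and contact force between vase_beaker and the fingers below 0.02 N) or (linear speed of vase_squat above 0.6 m/s and contact force between vase_squat and the fingers below 0.02 N)).
It fails at once if the amber jar or the blue cup is shifted by more than 25 mm or tipped (distance of any of jar_center, cup_center from where it was at the start of the episode above 0.025 m or angle between any of jar_center, cup_center's own z axis and vertical above 0.5 rad).
It also fails if it takes over 122 s, if anything falls off the work surface, if the arm or the gripper's body presses on something with over 40 N, if the wrist force passes 120 N, or if a joint passes its speed limit or range.

## Working session

There is one attempt and no reset: what is moved stays moved. The work goes in short steps, Python scripts to look and compute and a shell command to move; the robot and the scene stay as the last step left them, time stands still between calls to the robot, and variables do not carry over. Pictures are saved under pics/ and viewed, at most 14 in all, crops included, and the job is handed in when it is done.

```bash
mkdir -p pics; ls
python3 - <<'E'
from rig import bot
import cv2
s=bot.read_state(); print(s['time_s'],s['tool_pos'],s['ee_rot'],s['width'],bot.pinch_z)
for n in ("top","scene"):
    cv2.imwrite(f'pics/{n}0.png',bot.get_image(n)[:,:,::-1]); p=bot.camera_params(n); print(n,p)
E
```

```text
pics
0.0 [0.26809856 0.61881369 0.221699  ] [-1.12887616e-04  2.02958914e-01  9.79186827e-01 -9.08136120e-04] 0.08785326339434682 0.0187
top {'camera_matrix': array([[471.23578753,   0.        , 254.33047824],
       [  0.        , 471.23578753, 189.91551462],
       [  0.        ,   0.        ,   1.        ]]), 'dist': array([-0.12215669,  0.        ,  0.        ,  0.        ,  0.        ]), 'rvec': array([ 2.07609846, -2.16190272,  0.21962842]), 'tvec': array([0.02316122, 0.52703713, 1.09586701])}
scene {'camera_matrix': array([[425.6875084 ,   0.        , 257.59314357],
       [  0.        , 425.6875084 , 192.9066691 ],
       [  0.        ,   0.        ,   1.        ]]), 'dist': array([0.01185445, 0.        , 0.        , 0.        , 0.        ]), 'rvec': array([ 1.29979364,  2.46560496, -0.72206339]), 'tvec': array([ 0.28991348, -0.29138365,  1.39841076])}
```

View pics/top0.png

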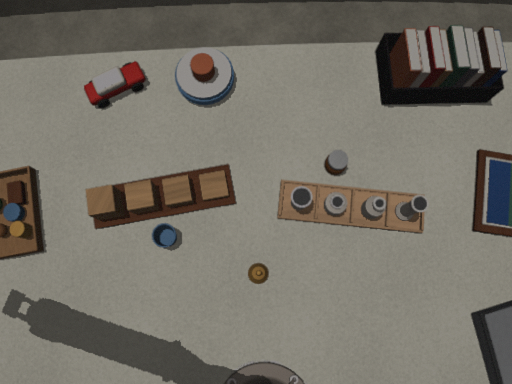

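View pics/scene0.png

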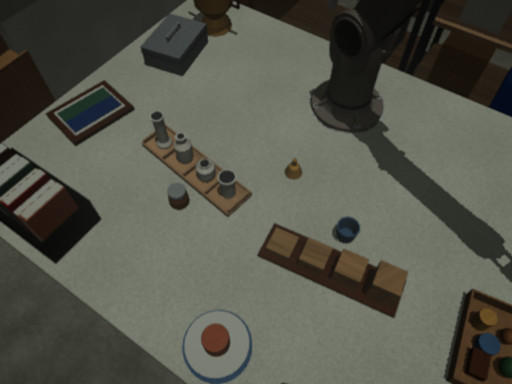

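The top picture shows the board at left (risers at about (101,200), (140,195), (177,191), (213,185)) with the cup in front at (165,236). The carrier is at right, with beaker (301,198), squat (336,204), bottle (376,206) and slim (412,207), and the jar behind it at (337,161). The scene view gives the same sequence. I'll enlarge both.

Run:
```python
import cv2, numpy as np
t=cv2.imread('pics/top0.png'); s=cv2.imread('pics/scene0.png')
f=lambda im,x,y,w,h,k: cv2.convertScaleAbs(cv2.resize(im[y:y+h,x:x+w],None,fx=k,fy=k,interpolation=cv2.INTER_CUBIC),alpha=1.5)
a=f(t,80,155,160,60+15,5); b=f(t,272,170,160,75,5)
cv2.imwrite('pics/topz.png',f(t,80,155,160,110,5)[:540]); cv2.imwrite('pics/topc.png',f(t,272,145,160,100,5))
cv2.imwrite('pics/sboard.png',f(s,250,210,160,110,5))
```

```text
(no output)
```

View pics/topz.png

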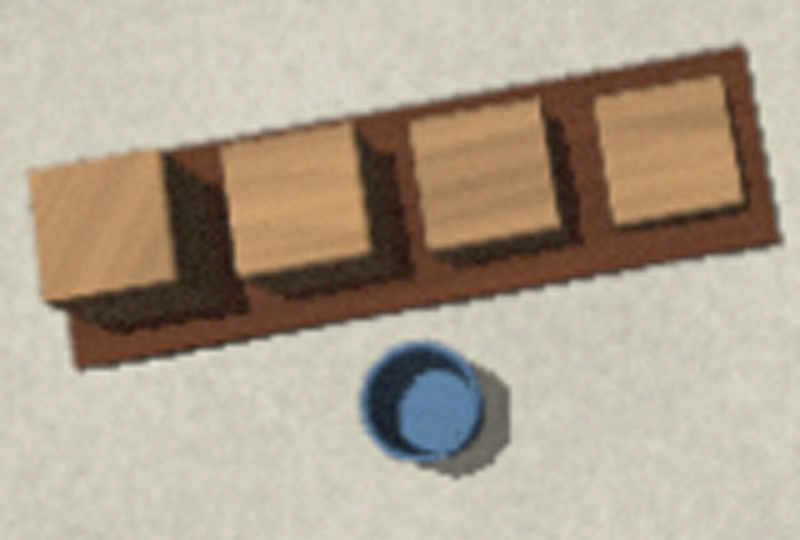

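View pics/topc.png

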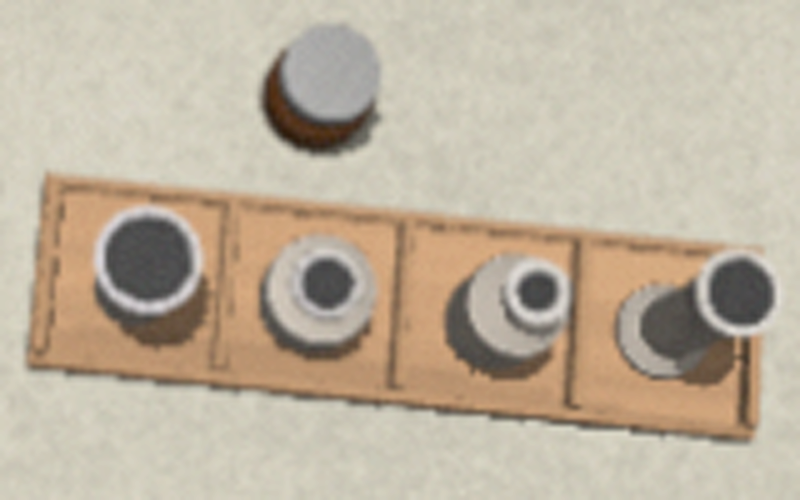

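View pics/sboard.png

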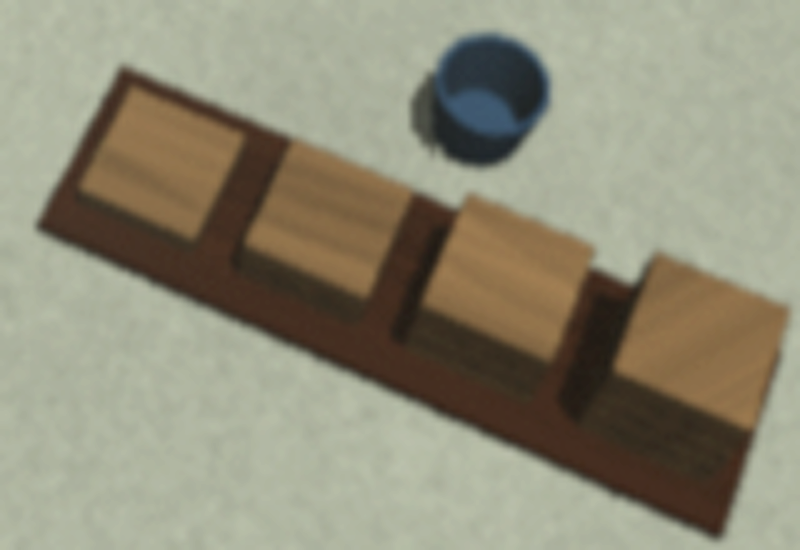

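The risers run, left to right in the top picture, 80, 60, 40, 20 mm high, and the joints in the scene view agree. The vases run beaker, squat, bottle, slim. Next I turn these pixels into positions and check spacings and sizes.

```bash
cat > m.py <<'E'
import cv2, numpy as np
from rig import bot
def world(uv,z,name='top',p=None):
    p=p or bot.camera_params(name)
    R=cv2.Rodrigues(p['rvec'])[0]; c=-R.T@p['tvec']
    u=cv2.undistortPoints(np.array(uv,float).reshape(-1,1,2),p['camera_matrix'],p['dist']).reshape(-1,2)
    d=np.c_[u,np.ones(len(u))]@R
    return c+d*((np.asarray(z)-c[2])/d[:,2])[:,None]
def crop(pts,ox,oy,k=5): return (np.array(pts,float)+.5)/k-.5+[ox,oy]
E
python3 - <<'E'
from m import *
np.set_printoptions(precision=4,suppress=True)
R={80:[(28,172),(160,150),(177,280),(45,302)],60:[(221,145),(353,122),(370,252),(238,276)],40:[(410,122),(540,98),(560,230),(427,248)],20:[(597,97),(720,77),(744,204),(614,226)]}
C=[]
for h,q in R.items():
    w=world(crop(q,80,155),[(h+10)/1e3]*4); C.append(w.mean(0)); print(h,w.mean(0),'sides',np.linalg.norm(w-np.roll(w,1,0),axis=1))
C=np.array(C); print('pitch',np.linalg.norm(np.diff(C[:,:2],axis=0),axis=1),'row dir deg',np.degrees(np.arctan2(*(C[0]-C[3])[:2])))
P=world(crop([(148,260),(327,284),(540,291),(737,292),(331,73)],272,145),[.092,.072,.112,.132,.062]); print('beak squat bot slim jar\n',P)
K=world(crop([(47,175),(762,245),(750,438),(28,366)],272,145),[.017]*4); print('carrier',K.mean(0),np.linalg.norm(K-np.roll(K,1,0),axis=1))
d=(K[0]+K[3]-K[1]-K[2])/2; d/=np.linalg.norm(d); print('comp',[K.mean(0)[:2]+d[:2]*o for o in (.135,.045,-.045,-.135)],'dir',d)
print('cup',world(crop([(422,402)],80,155),[.052]))
B=world(crop([(743,46),(780,243),(80,368)],80,155),[.01]*3); print('board centre',(B[0]+B[2])/2,np.linalg.norm(np.diff(B,axis=0),axis=1))
n=np.array([-d[1],d[0]]);print('vase along/across rel jar',[( (P[4]-p)[:2]@d[:2], (P[4]-p)[:2]@n) for p in P[:4]])
E
```

```text
80 [0.511  0.3696 0.09  ] sides [0.0641 0.0651 0.0639 0.0643]
60 [0.5246 0.2812 0.07  ] sides [0.0654 0.0654 0.0648 0.0648]
40 [0.537  0.1925 0.05  ] sides [0.0639 0.0652 0.0671 0.0656]
20 [0.5495 0.1032 0.03  ] sides [0.0665 0.0625 0.0661 0.0654]
pitch [0.0894 0.0896 0.0902] row dir deg -8.218168382356085
beak squat bot slim jar
 [[ 0.4992 -0.1071  0.092 ]
 [ 0.4877 -0.1946  0.072 ]
 [ 0.4734 -0.2865  0.112 ]
 [ 0.4658 -0.373   0.132 ]
 [ 0.5945 -0.2066  0.062 ]]
carrier [ 0.4844 -0.2414  0.017 ] [0.0979 0.3679 0.0997 0.3656]
comp [array([ 0.5034, -0.1077]), array([ 0.4908, -0.1968]), array([ 0.4781, -0.2859]), array([ 0.4654, -0.375 ])] dir [0.1407 0.9901 0.    ]
cup [[0.4259 0.2234 0.052 ]]
board centre [0.5304 0.2356 0.01  ] [0.1042 0.3594]
vase along/across rel jar [(np.float64(-0.08504830642951121), np.float64(-0.10838251961735143)), (np.float64(0.00320159731295077), np.float64(-0.10746954994354677)), (np.float64(0.0961980346883776), np.float64(-0.10862830763174343)), (np.float64(0.1828805614549007), np.float64(-0.1040194157959432))]
```

The positions check out: 90 mm pitch on the board, a carrier of 98 by 370 mm, and every vase within 8 mm of its compartment centre. The jar is 107 mm from the row, so it clears fingers that close across the row. I'll move to the slim vase first.

```bash
python3 -m pendant '[[0.0255,-0.038,0,0,0,-6.8,1],[0.0255,-0.038,0,0,0,-6.8,1],[0.0255,-0.038,0,0,0,-6.8,1],[0.0255,-0.038,0,0,0,-6.8,1],[0.0255,-0.038,0,0,0,-6.8,1],[0.0255,-0.038,0,0,0,-6.8,1],[0.0255,-0.038,0,0,0,-6.8,1],[0.0255,-0.038,0,0,0,-6.8,1],[0.0255,-0.038,0,0,0,-6.8,1],[0.0255,-0.038,0,0,0,-6.8,1],[0.0255,-0.038,0,0,0,-6.8,1]]'
python3 -m pendant '[[-0.0069,-0.0478,0,0,0,0,1],[-0.0069,-0.0478,0,0,0,0,1],[-0.0069,-0.0478,0,0,0,0,1],[-0.0069,-0.0478,0,0,0,0,1],[-0.0069,-0.0478,0,0,0,0,1],[-0.0069,-0.0478,0,0,0,0,1],[-0.0069,-0.0478,0,0,0,0,1],[-0.0069,-0.0478,0,0,0,0,1],[-0.0069,-0.0478,0,0,0,0,1],[-0.0069,-0.0478,0,0,0,0,1],[-0.0069,-0.0478,0,0,0,0,1],[-0.0069,-0.0478,0,0,0,0,1]]'
cat >> m.py <<'E'
def err(x,y,z,yaw):
    "remaining shift (m) and turn (deg) of the measured tool to a downward pose, fingers closing along yaw"
    from scipy.spatial.transform import Rotation as Ro
    s=bot.read_state(); q=s['ee_rot']; Rm=Ro.from_quat([*q[1:],q[0]])
    a=np.radians(yaw); Y=np.array([np.cos(a),np.sin(a),0]); Z=np.array([0,0,-1.])
    if Rm.as_matrix()[:,1]@Y<0: Y=-Y
    T=Ro.from_matrix(np.c_[np.cross(Y,Z),Y,Z])
    print('t',round(s['time_s'],2),'shift',np.round(np.array([x,y,z])-s['tool_pos'],4),'turn',np.round((T*Rm.inv()).as_rotvec(degrees=True),2),'F',np.round(s['wrist_force'],1),'w',round(s['width'],4),'g',round(s['gripper_force'],1))
E
python3 -c "
from m import *
err(.4658,-.373,.063,-8.1)"
```

```text
time_s: 1.2
tool_pos: [0.5493, 0.1997, 0.2225]
ee_rot: [-0.0, 0.758, 0.653, -0.0]
wrist_force: [-0.8, 0.2, -0.1]
width: 0.0877
gripper_force: 0.0
time_s: 2.4
tool_pos: [0.4654, -0.3737, 0.2224]
ee_rot: [-0.0, 0.756, 0.655, 0.0]
wrist_force: [0.0, 0.5, -0.3]
width: 0.0877
gripper_force: 0.0
t 2.4 shift [ 0.0004  0.0007 -0.1594] turn [-0.03 -0.01  0.1 ] F [ 0.   0.5 -0.3] w 0.0877 g 0.0
```

```bash
python3 -m pendant '[[0,0,-0.03,0,0,0,1],[0,0,-0.03,0,0,0,1],[0,0,-0.03,0,0,0,1],[0,0,-0.03,0,0,0,1],[0,0,-0.03,0,0,0,1],[0,0,-0.009,0,0,0,1],[0,0,0,0,0,0,1]]'
python3 -m pendant '[[0,0,0,0,0,0,-1],[0,0,0,0,0,0,-1],[0,0,0,0,0,0,-1],[0,0,0,0,0,0,-1],[0,0,0,0,0,0,-1],[0,0,0,0,0,0,-1],[0,0,0,0,0,0,-1],[0,0,0,0,0,0,-1]]'
```

```text
time_s: 3.1
tool_pos: [0.4652, -0.3716, 0.0625]
ee_rot: [-0.001, 0.756, 0.655, -0.0]
wrist_force: [0.2, -0.1, -0.1]
width: 0.0877
gripper_force: 0.0
time_s: 3.9
tool_pos: [0.4662, -0.3723, 0.0638]
ee_rot: [0.0, 0.756, 0.655, 0.0]
wrist_force: [0.0, 0.6, 0.8]
width: 0.0362
gripper_force: 30.0
```

Gripped, though at 36 mm where I expected 32. I'll lift a little and look.

```bash
python3 -m pendant '[[0,0,0.005,0,0,0,-1],[0,0,0.01,0,0,0,-1],[0,0,0.02,0,0,0,-1],[0,0,0.03,0,0,0,-1],[0,0,0.04,0,0,0,-1],[0,0,0.045,0,0,0,-1],[0,0,0,0,0,0,-1]]'
python3 - <<'E'
from m import *
s=bot.get_image('scene');w=bot.get_image('wrist')
a=cv2.resize(s[60:240,90:260],None,fx=2.8,fy=2.8,interpolation=cv2.INTER_CUBIC)[:384]
cv2.imwrite('pics/l1.png',cv2.convertScaleAbs(np.hstack([a,cv2.resize(w,(320,240)).copy() if 0 else cv2.copyMakeBorder(cv2.resize(w,(320,240)),0,a.shape[0]-240,0,0,cv2.BORDER_CONSTANT)]),alpha=1.4)[:,:,::-1])
E
```

```text
time_s: 4.6
tool_pos: [0.4682, -0.3751, 0.2203]
ee_rot: [0.005, 0.756, 0.654, 0.002]
wrist_force: [0.9, -0.2, -0.7]
width: 0.036
gripper_force: 30.0
```

View pics/l1.png

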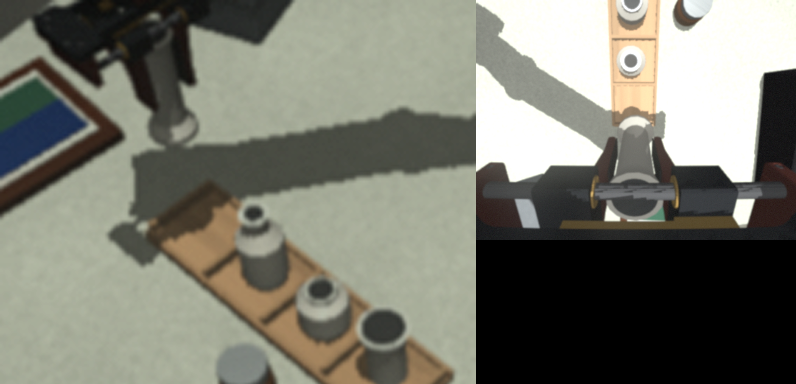

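The slim vase is held clear of the carrier. I'll check its tilt and slip by projecting where an upright vase would appear in the wrist picture.

```bash
cat >> m.py <<'E'
def wristcheck(fn,foot,h,rr,rf,z0=0.0):
    "draw expected foot and rim circles of an upright held vase; foot = distance below TCP"
    s=bot.read_state(); p=bot.camera_params('wrist'); im=bot.get_image('wrist')[:,:,::-1].copy()
    im=cv2.convertScaleAbs(cv2.resize(im,None,fx=1.5,fy=1.5),alpha=1.3)
    t=np.linspace(0,2*np.pi,60)
    for r,dz,c in ((rr,h-foot,(0,0,255)),(rf,-foot,(0,255,0))):
        P=s['tool_pos']+np.c_[r*np.cos(t),r*np.sin(t),0*t+dz]
        q=cv2.projectPoints(P,p['rvec'],p['tvec'],p['camera_matrix'],p['dist'])[0]*1.5
        cv2.polylines(im,[np.int32(np.round(q))],True,c,1)
    cv2.imwrite(fn,im)
E
python3 -c "
from m import *
err(.4658,-.373,.2225,-8.1)
wristcheck('pics/w1.png',.0513,.12,.021,.024)
err(.4658,-.373,.2225,-8.1)"
```

```text
t 4.7 shift [-0.0005 -0.0006  0.0076] turn [0.04 0.13 0.12] F [-0.3  1.3 -2.4] w 0.0358 g 30.0
t 4.75 shift [ 0.0001 -0.0013  0.009 ] turn [-0.04 -0.01  0.12] F [ 0.4 -0.  -1.6] w 0.036 g 30.0
```

View pics/w1.png

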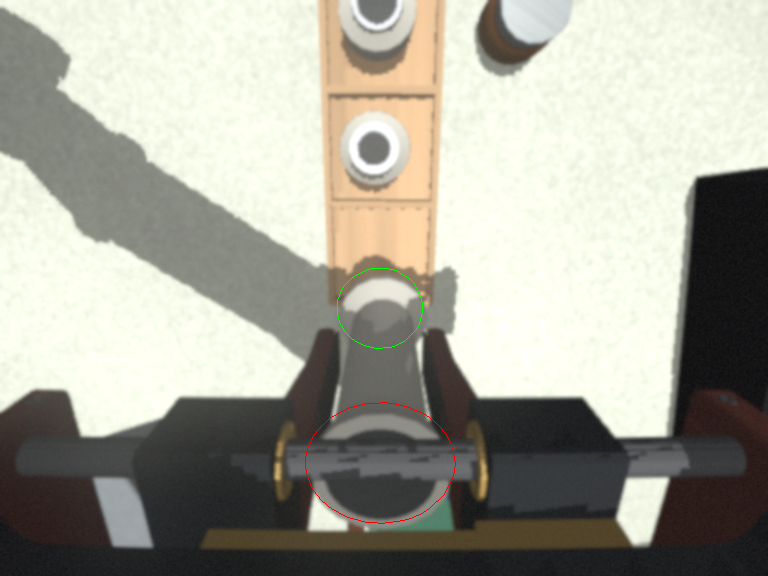

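Run:
```python
from m import *
s=bot.read_state(); p=bot.camera_params('wrist'); im=bot.get_image('wrist')
cv2.imwrite('pics/w2.png',cv2.convertScaleAbs(cv2.resize(im[165:365,175:335],None,fx=3.7,fy=2.98,interpolation=cv2.INTER_CUBIC),alpha=1.8)[:,:,::-1])
R=cv2.Rodrigues(p['rvec'])[0]
print('K',p['camera_matrix'][0,0],'cam-tcp',-R.T@p['tvec']-s['tool_pos'],'view dir',R[2],s['tool_pos'])
import numpy as np
# fit: shift dz (down), along-row tilt from widths/centres (full-res px)
def proj(P): return cv2.projectPoints(np.array(P,float),p['rvec'],p['tvec'],p['camera_matrix'],p['dist'])[0].reshape(-1,2)
t=np.linspace(0,2*np.pi,60)
for sl in (0,.004,.008,.012,.016,.02):
    o=[]
    for r,dz in ((.021,.12-.0513-sl),(.024,-.0513-sl)):
        q=proj(s['tool_pos']+np.c_[r*np.cos(t),r*np.sin(t),0*t+dz])*1.5
        o.append((q.min(0).round(),q.max(0).round()))
    print(sl,o)
```

```text
K 272.8203430914338 cam-tcp [0.01235651 0.08343789 0.16203396] view dir [-0.04309241 -0.30011959 -0.95292774] [ 0.4656667  -0.37169647  0.21345496]
0 [(array([305., 402.]), array([454., 522.])), (array([337., 268.]), array([423., 348.]))]
0.004 [(array([307., 394.]), array([451., 511.])), (array([337., 266.]), array([422., 345.]))]
0.008 [(array([309., 386.]), array([449., 501.])), (array([338., 264.]), array([421., 342.]))]
0.012 [(array([311., 378.]), array([447., 491.])), (array([339., 262.]), array([421., 339.]))]
0.016 [(array([313., 371.]), array([445., 482.])), (array([339., 260.]), array([420., 336.]))]
0.02 [(array([315., 365.]), array([443., 473.])), (array([340., 259.]), array([419., 333.]))]
```

View pics/w2.png

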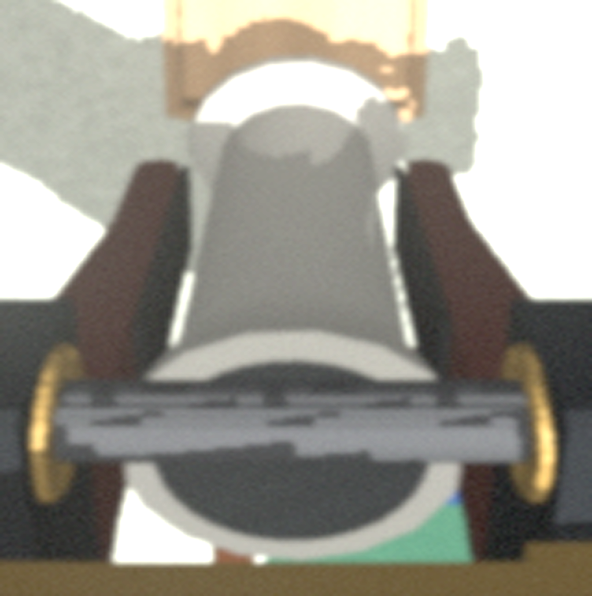

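The rim and foot are both about 5 mm toward −y along the row and 3–4 mm low. The vase is upright and firmly held, so I'll place it with that offset allowed for and feel for contact.

```bash
python3 -m pendant '[[0.0035,0.02,0,0,0,0.5,-1],[0.007,0.04,0,0,0,1.4,-1],[0.008,0.045,0,0,0,1.6,-1],[0.008,0.045,0,0,0,1.6,-1],[0.008,0.045,0,0,0,1.6,-1],[0.008,0.045,0,0,0,1.6,-1],[0.008,0.045,0,0,0,1.6,-1],[0.008,0.045,0,0,0,1.6,-1],[0.008,0.045,0,0,0,1.6,-1],[0.0075,0.045,0,0,0,1.6,-1],[0.006,0.04,0,0,0,1.4,-1],[0.0035,0.02,0,0,0,0.5,-1]]'
python3 -m pendant '[[0,0,-0.01,0,0,0,-1],[0,0,-0.02,0,0,0,-1],[0,0,-0.03,0,0,0,-1],[0,0,-0.025,0,0,0,-1],[0,0,-0.02,0,0,0,-1],[0,0,-0.01,0,0,0,-1],[0,0,0,0,0,0,-1],[0,0,0,0,0,0,-1]]'
python3 -c "
from m import *
err(.5489,.1075,.085,8.2)"
```

```text
time_s: 6.0
tool_pos: [0.5484, 0.1122, 0.2119]
ee_rot: [-0.001, 0.651, 0.759, -0.001]
wrist_force: [-0.8, -0.6, -1.3]
width: 0.0359
gripper_force: 30.0
time_s: 6.8
tool_pos: [0.5498, 0.1066, 0.099]
ee_rot: [0.0, 0.654, 0.756, -0.0]
wrist_force: [-0.5, 0.1, -0.8]
width: 0.036
gripper_force: 30.0
t 6.8 shift [-0.0009  0.0009 -0.014 ] turn [ 0.03  0.02 -0.08] F [-0.5  0.1 -0.8] w 0.036 g 30.0
```

Now I'll lower in small steps until contact.

```bash
python3 -m pendant '[[0,0.001,-0.004,0,0,0,-1],[0,0,-0.004,0,0,0,-1],[0,0,-0.003,0,0,0,-1],[0,0,0,0,0,0,-1],[0,0,0,0,0,0,-1]]'
python3 -m pendant '[[0,0,-0.002,0,0,0,-1],[0,0,0,0,0,0,-1],[0,0,0,0,0,0,-1]]'
python3 -m pendant '[[0,0,-0.002,0,0,0,-1],[0,0,0,0,0,0,-1],[0,0,0,0,0,0,-1]]'
```

```text
time_s: 7.3
tool_pos: [0.5495, 0.1088, 0.0877]
ee_rot: [0.0, 0.654, 0.757, -0.0]
wrist_force: [0.3, 0.5, -2.2]
width: 0.0362
gripper_force: 30.0
time_s: 7.6
tool_pos: [0.5495, 0.1088, 0.0857]
ee_rot: [0.0, 0.654, 0.757, -0.0]
wrist_force: [1.1, -0.7, -1.2]
width: 0.0364
gripper_force: 30.0
time_s: 7.9
tool_pos: [0.5495, 0.1088, 0.0836]
ee_rot: [-0.0, 0.654, 0.757, -0.0]
wrist_force: [-0.8, -0.6, -1.4]
width: 0.0359
gripper_force: 30.0
```

Run:
```python
from m import *
s=bot.get_image('scene');t=bot.get_image('top')
f=lambda im,x,y: cv2.convertScaleAbs(cv2.resize(im[y:y+110,x:x+75],None,fx=5,fy=5,interpolation=cv2.INTER_CUBIC),alpha=1.6)
cv2.imwrite('pics/p1.png',np.hstack([f(s,250,175),f(t,180,140)])[:,:,::-1])
```

```text
(no output)
```

View pics/p1.png

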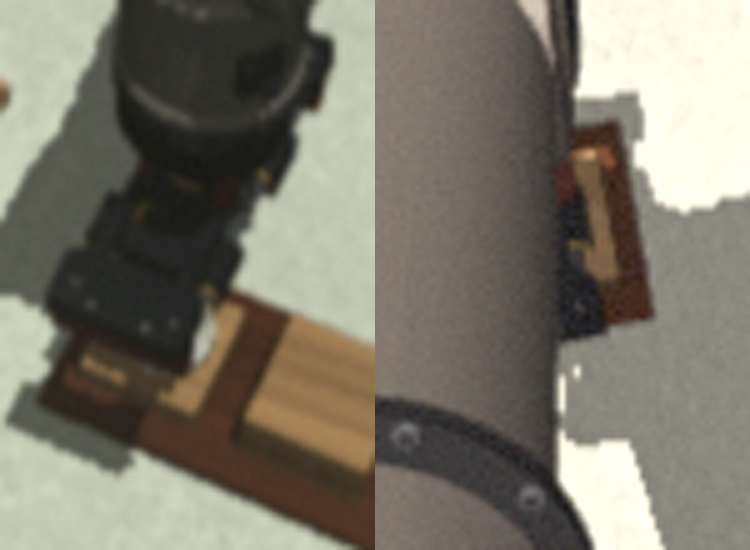

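The arm hides most of the vase, but it is over the low riser. Nothing is touching yet, so I'll continue down.

```bash
python3 -m pendant '[[0,0,-0.0015,0,0,0,-1],[0,0,0,0,0,0,-1],[0,0,0,0,0,0,-1]]'|egrep 'pos|wrist'
python3 -m pendant '[[0,0,-0.0015,0,0,0,-1],[0,0,0,0,0,0,-1],[0,0,0,0,0,0,-1]]'|egrep 'pos|wrist'
```

```text
tool_pos: [0.5495, 0.1088, 0.0821]
wrist_force: [-0.2, -0.3, -1.7]
tool_pos: [0.5503, 0.1089, 0.0816]
wrist_force: [-1.0, 0.1, 6.1]
```

Contact is at 0.081, which is the nominal height, so nothing slipped. Release and rise.

```bash
python3 -m pendant '[[0,0,0.001,0,0,0,0],[0,0,0,0,0,0,0.4],[0,0,0,0,0,0,1],[0,0,0,0,0,0,1],[0,0,0,0,0,0,1],[0,0,0,0,0,0,1],[0,0,0,0,0,0,1]]'
python3 -m pendant '[[0,0,0.02,0,0,0,1],[0,0,0.03,0,0,0,1],[0,0,0.04,0,0,0,1],[0,0,0.05,0,0,0,1],[0,0,0,0,0,0,1],[0,0,0,0,0,0,1]]'
python3 - <<'E'
from m import *
s=bot.read_state();print(s['tool_pos'])
p=bot.camera_params('wrist'); im=bot.get_image('wrist')[:,:,::-1].copy()
im=cv2.convertScaleAbs(cv2.resize(im,None,fx=1.5,fy=1.5),alpha=1.3)
t=np.linspace(0,2*np.pi,60)
for r,z,c in ((.021,.15,(0,0,255)),(.024,.03,(0,255,0))):
    q=cv2.projectPoints(np.c_[.5495+r*np.cos(t),.1032+r*np.sin(t),0*t+z],p['rvec'],p['tvec'],p['camera_matrix'],p['dist'])[0]*1.5
    cv2.polylines(im,[np.int32(np.round(q))],True,c,1)
cv2.imwrite('pics/p2.png',im)
E
```

```text
time_s: 9.3
tool_pos: [0.5495, 0.1088, 0.0816]
ee_rot: [-0.0, 0.654, 0.757, -0.0]
wrist_force: [0.3, -1.5, 0.7]
width: 0.0866
gripper_force: 0.0
time_s: 9.9
tool_pos: [0.5501, 0.109, 0.2227]
ee_rot: [0.0, 0.654, 0.757, 0.001]
wrist_force: [-0.4, -0.1, -0.8]
width: 0.0878
gripper_force: 0.0
[0.550084   0.10902144 0.22266806]
```

View pics/p2.png

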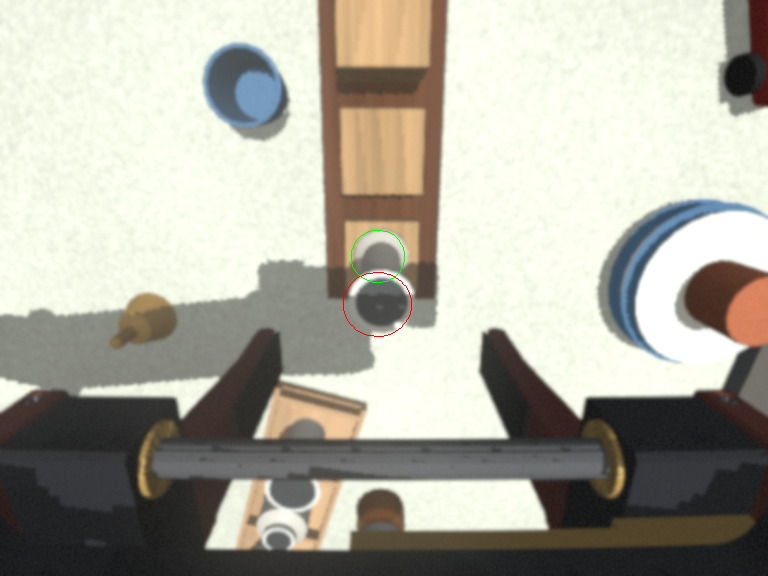

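The slim vase stands within about 2 mm of the riser centre and upright: foot at (380,256) against a predicted (378,256), rim at (384,302) against (377,304). Bottle next.

```bash
python3 -m pendant '[[-0.0077,-0.0397,0,0,0,-1.63,1],[-0.0077,-0.0397,0,0,0,-1.63,1],[-0.0077,-0.0397,0,0,0,-1.63,1],[-0.0077,-0.0397,0,0,0,-1.63,1],[-0.0077,-0.0397,0,0,0,-1.63,1],[-0.0077,-0.0397,0,0,0,-1.63,1],[-0.0077,-0.0397,0,0,0,-1.63,1],[-0.0077,-0.0397,0,0,0,-1.63,1],[-0.0077,-0.0397,0,0,0,-1.63,1],[-0.0077,-0.0397,0,0,0,-1.63,1],[0,0,0,0,0,0,1],[0,0,0,0,0,0,1]]'
python3 - <<'E'
from m import *
err(.4734,-.2865,.038,-8.1)
p=bot.camera_params('wrist'); im=bot.get_image('wrist')[:,:,::-1].copy()
im=cv2.convertScaleAbs(cv2.resize(im,None,fx=1.5,fy=1.5),alpha=1.3)
t=np.linspace(0,2*np.pi,60)
for x,y,r,z,c in ((.4734,-.2865,.016,.112,(0,0,255)),(.4877,-.1946,.027,.058,(0,255,0)),(.4992,-.1071,.026,.092,(255,0,0))):
    q=cv2.projectPoints(np.c_[x+r*np.cos(t),y+r*np.sin(t),0*t+z],p['rvec'],p['tvec'],p['camera_matrix'],p['dist'])[0]*1.5
    cv2.polylines(im,[np.int32(np.round(q))],True,c,1)
cv2.imwrite('pics/p3.png',im)
E
```

```text
time_s: 11.15
tool_pos: [0.4712, -0.2884, 0.22]
ee_rot: [-0.001, 0.755, 0.656, -0.001]
wrist_force: [0.9, 0.0, 1.0]
width: 0.0882
gripper_force: 0.0
t 11.15 shift [ 0.0022  0.0019 -0.182 ] turn [-0.04 -0.18 -0.05] F [0.9 0.  1. ] w 0.0882 g 0.0
```

View pics/p3.png

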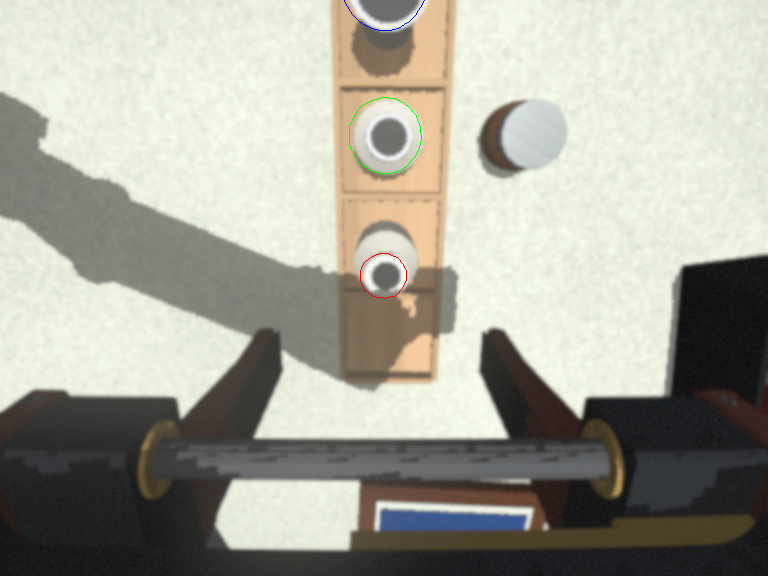

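The projected circles fall within about 2 px on bottle, squat and beaker, so the estimates hold. Descend and grip the bottle.

```bash
python3 -m pendant '[[0.001,0.001,-0.04,0,0,0,1],[0,0,-0.04,0,0,0,1],[0,0,-0.04,0,0,0,1],[0,0,-0.03,0,0,0,1],[0,0,-0.02,0,0,0,1],[0,0,-0.013,0,0,0,1],[0,0,0,0,0,0,1]]' | egrep 'pos|force'
python3 -m pendant '[[0,0,0,0,0,0,-1],[0,0,0,0,0,0,-1],[0,0,0,0,0,0,-1],[0,0,0,0,0,0,-1],[0,0,0,0,0,0,-1],[0,0,0,0,0,0,-1],[0,0,0,0,0,0,-1]]'
```

```text
tool_pos: [0.4729, -0.2852, 0.0369]
wrist_force: [-0.2, -0.2, 0.5]
gripper_force: 0.0
time_s: 12.6
tool_pos: [0.4739, -0.2873, 0.0391]
ee_rot: [0.0, 0.754, 0.657, 0.0]
wrist_force: [0.3, 0.4, 5.2]
width: 0.0494
gripper_force: 30.0
```

```bash
python3 -m pendant '[[0,0,0.005,0,0,0,-1],[0,0,0.01,0,0,0,-1],[0,0,0.02,0,0,0,-1],[0,0,0.03,0,0,0,-1],[0,0,0.04,0,0,0,-1],[0,0,0.04,0,0,0,-1],[0,0,0.03,0,0,0,-1],[0,0,0.013,0,0,0,-1],[0,0,0,0,0,0,-1]]' 
python3 -m pendant '[[0.0025,0.02,0,0,0,0.5,-1],[0.005,0.04,0,0,0,1.4,-1],[0.006,0.045,0,0,0,1.6,-1],[0.006,0.045,0,0,0,1.6,-1],[0.006,0.045,0,0,0,1.6,-1],[0.006,0.045,0,0,0,1.6,-1],[0.006,0.045,0,0,0,1.6,-1],[0.006,0.045,0,0,0,1.6,-1],[0.006,0.045,0,0,0,1.6,-1],[0.006,0.045,0,0,0,1.6,-1],[0.005,0.04,0,0,0,1.4,-1],[0.0025,0.02,0,0,0,0.5,-1]]'
python3 -m pendant '[[0,0,0,0,0,0,-1],[0,0,0,0,0,0,-1]]'>/dev/null
python3 -c "
from m import *
err(.537,.1925,.077,8.2)"
```

```text
time_s: 13.5
tool_pos: [0.4742, -0.2876, 0.2281]
ee_rot: [0.001, 0.754, 0.657, 0.001]
wrist_force: [1.1, -0.2, -2.4]
width: 0.0495
gripper_force: 30.0
time_s: 14.7
tool_pos: [0.5349, 0.197, 0.2242]
ee_rot: [-0.001, 0.649, 0.76, -0.001]
wrist_force: [-0.1, 0.6, -1.5]
width: 0.0493
gripper_force: 30.0
t 14.9 shift [ 0.0011  0.0013 -0.1483] turn [ 0.12 -0.12 -0.42] F [-0.5 -1.1 -1.2] w 0.0494 g 30.0
```

```bash
python3 -m pendant '[[0.001,0.001,-0.015,0,0,0,-1],[0,0,-0.03,0,0,0,-1],[0,0,-0.03,0,0,0,-1],[0,0,-0.03,0,0,0,-1],[0,0,-0.02,0,0,0,-1],[0,0,-0.012,0,0,0,-1],[0,0,-0.006,0,0,0,-1],[0,0,0,0,0,0,-1],[0,0,0,0,0,0,-1]]'|egrep 'pos|wrist'
python3 -m pendant '[[0,0,-0.002,0,0,0,-1],[0,0,0,0,0,0,-1],[0,0,0,0,0,0,-1]]'|egrep 'pos|wrist'
python3 -m pendant '[[0,0,-0.0015,0,0,0,-1],[0,0,0,0,0,0,-1],[0,0,0,0,0,0,-1]]'|egrep 'pos|wrist'
```

```text
tool_pos: [0.5382, 0.1937, 0.0844]
wrist_force: [-0.2, -0.2, -1.1]
tool_pos: [0.5377, 0.194, 0.0821]
wrist_force: [0.3, -1.0, -0.7]
tool_pos: [0.5375, 0.1938, 0.0801]
wrist_force: [-0.2, 0.3, -1.0]
```

```bash
python3 -m pendant '[[0,0,-0.0015,0,0,0,-1],[0,0,0,0,0,0,-1],[0,0,0,0,0,0,-1]]'|egrep 'pos|wrist'
python3 -m pendant '[[0,0,-0.0015,0,0,0,-1],[0,0,0,0,0,0,-1],[0,0,0,0,0,0,-1]]'|egrep 'pos|wrist'
```

```text
tool_pos: [0.5375, 0.1938, 0.0786]
wrist_force: [-0.3, 0.1, -2.2]
tool_pos: [0.5375, 0.1938, 0.0771]
wrist_force: [0.1, 0.4, -1.3]
```

```bash
python3 -m pendant '[[0,0,-0.0015,0,0,0,-1],[0,0,0,0,0,0,-1],[0,0,0,0,0,0,-1]]'|egrep 'pos|wrist'
```

```text
tool_pos: [0.5376, 0.1938, 0.0771]
wrist_force: [-5.2, -2.1, 13.5]
```

Contact at the nominal height. Release, rise, and go to the beaker.

```bash
python3 -m pendant '[[0,0,0.001,0,0,0,-1],[0,0,0,0,0,0,0],[0,0,0,0,0,0,0.4],[0,0,0,0,0,0,1],[0,0,0,0,0,0,1],[0,0,0,0,0,0,1],[0,0,0,0,0,0,1],[0,0,0,0,0,0,1]]'
python3 -m pendant '[[0,0,0.02,0,0,0,1],[0,0,0.03,0,0,0,1],[0,0,0.04,0,0,0,1],[0,0,0.05,0,0,0,1],[0,0,0.005,0,0,0,1]]'|grep pos
python3 -m pendant '[[-0.0048,-0.0376,0,0,0,-2,1],[-0.0048,-0.0376,0,0,0,-2,1],[-0.0048,-0.0376,0,0,0,-2,1],[-0.0048,-0.0376,0,0,0,-2,1],[-0.0048,-0.0376,0,0,0,-2,1],[-0.0048,-0.0376,0,0,0,-2,1],[-0.0048,-0.0376,0,0,0,-2,1],[-0.0048,-0.0376,0,0,0,-2,1],[0,0,0,0,0,0,1],[0,0,0,0,0,0,1]]'|grep pos
python3 -c "
from m import *
err(.4992,-.1071,.037,-8.1)"
```

```text
time_s: 18.1
tool_pos: [0.5375, 0.1938, 0.0766]
ee_rot: [0.0, 0.652, 0.759, -0.0]
wrist_force: [0.2, 0.8, 0.3]
width: 0.0873
gripper_force: 0.0
tool_pos: [0.5409, 0.1947, 0.2277]
tool_pos: [0.4988, -0.1075, 0.2214]
t 19.6 shift [ 0.0004  0.0004 -0.1844] turn [-0.01 -0.02 -0.67] F [ 0.8  1.1 -0.3] w 0.0877 g 0.0
```

```bash
python3 -m pendant '[[0,0,-0.04,0,0,-0.6,1],[0,0,-0.04,0,0,0,1],[0,0,-0.04,0,0,0,1],[0,0,-0.03,0,0,0,1],[0,0,-0.02,0,0,0,1],[0,0,-0.014,0,0,0,1],[0,0,0,0,0,0,1]]' | egrep 'pos|force'
python3 -m pendant '[[0,0,0,0,0,0,-1],[0,0,0,0,0,0,-1],[0,0,0,0,0,0,-1],[0,0,0,0,0,0,-1],[0,0,0,0,0,0,-1],[0,0,0,0,0,0,-1],[0,0,0,0,0,0,-1],[0,0,0,0,0,0,-1]]'
```

```text
tool_pos: [0.4982, -0.1056, 0.0361]
wrist_force: [-0.8, 0.5, 0.1]
gripper_force: 0.0
time_s: 21.1
tool_pos: [0.4996, -0.1071, 0.038]
ee_rot: [0.0, 0.754, 0.657, 0.0]
wrist_force: [0.6, 0.0, 5.3]
width: 0.0485
gripper_force: 30.0
```

The width is 48.5 mm where the beaker's wall is 40, so the fingers are touching the flare. Regrasp lower.

```bash
python3 -m pendant '[[0,0,0,0,0,0,0.2],[0,0,0,0,0,0,1],[0,0,0,0,0,0,1],[0,0,0,0,0,0,1],[0,0,-0.006,0,0,0,1],[0,0,-0.007,0,0,0,1],[0,0,0,0,0,0,1],[0,0,0,0,0,0,1]]' | egrep 'pos|wid'
python3 -m pendant '[[0,0,0,0,0,0,-1],[0,0,0,0,0,0,-1],[0,0,0,0,0,0,-1],[0,0,0,0,0,0,-1],[0,0,0,0,0,0,-1],[0,0,0,0,0,0,-1],[0,0,0,0,0,0,-1],[0,0,0,0,0,0,-1]]'
```

```text
tool_pos: [0.4988, -0.107, 0.0242]
width: 0.0878
time_s: 22.7
tool_pos: [0.4994, -0.1071, 0.0248]
ee_rot: [0.0, 0.754, 0.657, 0.0]
wrist_force: [0.8, -0.2, -0.2]
width: 0.0454
gripper_force: 30.0
```

The grip is firm, and the flare prevents slipping down, as it did with the slim vase. Lift and carry.

```bash
python3 -m pendant '[[0,0,0.005,0,0,0,-1],[0,0,0.01,0,0,0,-1],[0,0,0.02,0,0,0,-1],[0,0,0.03,0,0,0,-1],[0,0,0.04,0,0,0,-1],[0,0,0.04,0,0,0,-1],[0,0,0.03,0,0,0,-1],[0,0,0.015,0,0,0,-1],[0,0,0,0,0,0,-1]]' 
python3 -m pendant '[[0.002,0.02,0,0,0,0.8,-1],[0.0025,0.04,0,0,0,1.7,-1],[0.003,0.045,0,0,0,1.9,-1],[0.003,0.045,0,0,0,1.9,-1],[0.003,0.045,0,0,0,1.9,-1],[0.003,0.045,0,0,0,1.9,-1],[0.003,0.045,0,0,0,1.9,-1],[0.003,0.045,0,0,0,1.9,-1],[0.0025,0.04,0,0,0,1.7,-1],[0.002,0.018,0,0,0,0.7,-1],[0,0,0,0,0,0,-1],[0,0,0,0,0,0,-1]]'
python3 - <<'E'
from m import *
err(.5246,.2812,.0828,8.2)
wristcheck('pics/p4.png',.0128,.08,.026,.020)
E
```

```text
time_s: 23.6
tool_pos: [0.5002, -0.1073, 0.2172]
ee_rot: [0.001, 0.754, 0.656, 0.002]
wrist_force: [0.5, 0.3, -1.7]
width: 0.0456
gripper_force: 30.0
time_s: 24.8
tool_pos: [0.526, 0.279, 0.2138]
ee_rot: [0.0, 0.654, 0.756, -0.001]
wrist_force: [0.1, 0.3, -1.8]
width: 0.0455
gripper_force: 30.0
t 24.8 shift [-0.0014  0.0022 -0.131 ] turn [ 0.12 -0.07 -0.08] F [ 0.1  0.3 -1.8] w 0.0455 g 30.0
```

View pics/p4.png

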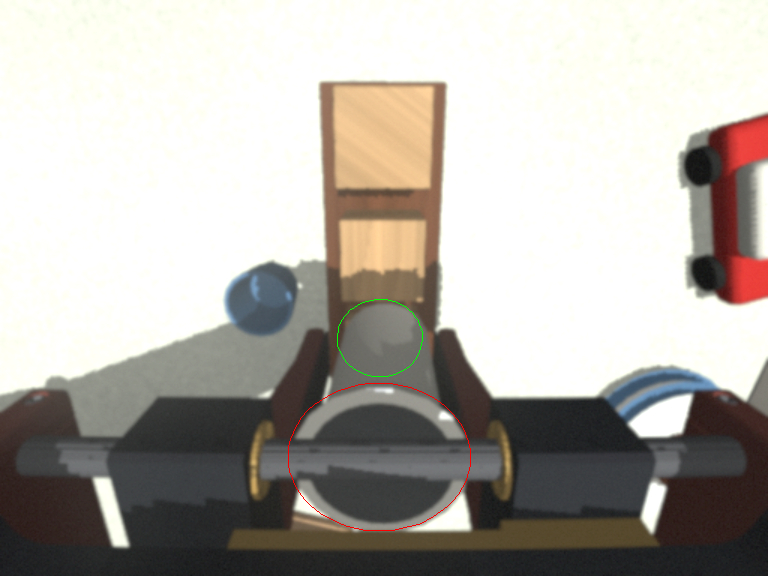

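The beaker is held upright and within about 3 mm of its expected place (foot edge at y=306 against a predicted 299). Lower it.

```bash
python3 -m pendant '[[-0.001,0.004,-0.01,0,0,0,-1],[0,0,-0.03,0,0,0,-1],[0,0,-0.03,0,0,0,-1],[0,0,-0.025,0,0,0,-1],[0,0,-0.015,0,0,0,-1],[0,0,-0.01,0,0,0,-1],[0,0,-0.004,0,0,0,-1],[0,0,0,0,0,0,-1],[0,0,0,0,0,0,-1]]'|egrep 'pos|wrist'
python3 -m pendant '[[0,0,-0.0015,0,0,0,-1],[0,0,0,0,0,0,-1],[0,0,0,0,0,0,-1]]'|egrep 'pos|wrist'
python3 -m pendant '[[0,0,-0.0015,0,0,0,-1],[0,0,0,0,0,0,-1],[0,0,0,0,0,0,-1]]'|egrep 'pos|wrist'
```

```text
tool_pos: [0.5258, 0.2853, 0.0916]
wrist_force: [0.8, 0.6, -1.8]
tool_pos: [0.5252, 0.2851, 0.0895]
wrist_force: [0.1, -0.4, -2.3]
tool_pos: [0.5251, 0.285, 0.0876]
wrist_force: [-0.1, -0.1, -1.8]
```

```bash
python3 -m pendant '[[0,0,-0.0015,0,0,0,-1],[0,0,0,0,0,0,-1],[0,0,0,0,0,0,-1]]'|egrep 'pos|wrist'
python3 -m pendant '[[0,0,-0.0015,0,0,0,-1],[0,0,0,0,0,0,-1],[0,0,0,0,0,0,-1]]'|egrep 'pos|wrist'
```

```text
tool_pos: [0.5251, 0.285, 0.0861]
wrist_force: [-0.6, -0.1, -1.3]
tool_pos: [0.5251, 0.285, 0.0846]
wrist_force: [0.4, 0.3, -0.9]
```

```bash
python3 -m pendant '[[0,0,-0.0015,0,0,0,-1],[0,0,0,0,0,0,-1],[0,0,0,0,0,0,-1]]'|egrep 'pos|wrist'
```

```text
tool_pos: [0.5251, 0.285, 0.0831]
wrist_force: [-0.1, -0.2, -1.8]
```

```bash
python3 -m pendant '[[0,0,-0.0012,0,0,0,-1],[0,0,0,0,0,0,-1],[0,0,0,0,0,0,-1]]'|egrep 'pos|wrist'
```

```text
tool_pos: [0.5255, 0.2853, 0.0826]
wrist_force: [-2.0, -0.6, 5.9]
```

Contact. Release, rise, and go to the squat vase.

```bash
python3 -m pendant '[[0,0,0.0005,0,0,0,-1],[0,0,0,0,0,0,0],[0,0,0,0,0,0,0.4],[0,0,0,0,0,0,1],[0,0,0,0,0,0,1],[0,0,0,0,0,0,1],[0,0,0,0,0,0,1],[0,0,0,0,0,0,1]]'|egrep 'pos|wid'
python3 -m pendant '[[0,0,0.02,0,0,0,1],[0,0,0.03,0,0,0,1],[0,0,0.04,0,0,0,1],[0,0,0.05,0,0,0,1]]'|grep pos
python3 -m pendant '[[-0.0035,-0.0436,0,0,0,-1.48,1],[-0.0035,-0.0436,0,0,0,-1.48,1],[-0.0035,-0.0436,0,0,0,-1.48,1],[-0.0035,-0.0436,0,0,0,-1.48,1],[-0.0035,-0.0436,0,0,0,-1.48,1],[-0.0035,-0.0436,0,0,0,-1.48,1],[-0.0035,-0.0436,0,0,0,-1.48,1],[-0.0035,-0.0436,0,0,0,-1.48,1],[-0.0035,-0.0436,0,0,0,-1.48,1],[-0.0035,-0.0436,0,0,0,-1.48,1],[-0.0035,-0.0436,0,0,0,-1.48,1],[0,0,0,0,0,0,1]]'|grep pos
python3 -c "
from m import *
err(.4877,-.1946,.024,-8.1)"
```

```text
tool_pos: [0.5251, 0.285, 0.0824]
width: 0.0869
tool_pos: [0.524, 0.2844, 0.2225]
tool_pos: [0.4849, -0.2013, 0.2231]
t 29.95 shift [ 0.0028  0.0067 -0.1991] turn [0.17 0.05 0.39] F [-0.  -0.  -0.2] w 0.0879 g 0.0
```

```bash
python3 -m pendant '[[0.001,0,0,0,0,0,1],[0,0,-0.04,0,0,0,1],[0,0,-0.04,0,0,0,1],[0,0,-0.04,0,0,0,1],[0,0,-0.04,0,0,0,1],[0,0,-0.02,0,0,0,1],[0,0,-0.0175,0,0,0,1],[0,0,0,0,0,0,1]]' | egrep 'pos|force'
python3 -m pendant '[[0,0,0,0,0,0,-1],[0,0,0,0,0,0,-1],[0,0,0,0,0,0,-1],[0,0,0,0,0,0,-1],[0,0,0,0,0,0,-1],[0,0,0,0,0,0,-1],[0,0,0,0,0,0,-1]]'
```

```text
tool_pos: [0.4866, -0.192, 0.0229]
wrist_force: [-0.7, -0.1, -0.6]
gripper_force: 0.0
time_s: 31.45
tool_pos: [0.4883, -0.1946, 0.0256]
ee_rot: [0.0, 0.754, 0.657, 0.001]
wrist_force: [-0.3, 1.3, 6.2]
width: 0.0531
gripper_force: 30.0
```

```bash
python3 -m pendant '[[0,0,0.005,0,0,0,-1],[0,0,0.01,0,0,0,-1],[0,0,0.02,0,0,0,-1],[0,0,0.03,0,0,0,-1],[0,0,0.04,0,0,0,-1],[0,0,0.04,0,0,0,-1],[0,0,0.03,0,0,0,-1],[0,0,0.02,0,0,0,-1],[0,0,0,0,0,0,-1]]' | egrep 'pos|wid'
python3 -m pendant '[[0.001,0.02,0,0,0,0.6,-1],[0.0016,0.04,0,0,0,1.2,-1],[0.0018,0.045,0,0,0,1.3,-1],[0.0018,0.045,0,0,0,1.3,-1],[0.0018,0.045,0,0,0,1.3,-1],[0.0018,0.045,0,0,0,1.3,-1],[0.0018,0.045,0,0,0,1.3,-1],[0.0018,0.045,0,0,0,1.3,-1],[0.0018,0.045,0,0,0,1.3,-1],[0.0018,0.045,0,0,0,1.3,-1],[0.0018,0.045,0,0,0,1.3,-1],[0.0018,0.045,0,0,0,1.3,-1]]' | egrep 'pos|wid'
python3 -m pendant '[[0.0016,0.04,0,0,0,1.2,-1],[0.0006,0.014,0,0,0,0.5,-1],[0,0,0,0,0,0,-1],[0,0,0,0,0,0,-1],[0,0,0,0,0,0,-1]]' | egrep 'pos|wid'
python3 -c "
from m import *
err(.511,.3696,.1036,8.2)"
```

```text
tool_pos: [0.4889, -0.1953, 0.2228]
width: 0.0533
tool_pos: [0.5072, 0.3166, 0.2183]
width: 0.0535
tool_pos: [0.511, 0.3666, 0.2197]
width: 0.0532
t 34.05 shift [ 0.      0.003  -0.1161] turn [ 0.08 -0.02 -0.2 ] F [-0.1 -0.4 -1.6] w 0.0532 g 30.0
```

```bash
python3 -m pendant '[[0,0.002,-0.01,0,0,0,-1],[0,0,-0.03,0,0,0,-1],[0,0,-0.03,0,0,0,-1],[0,0,-0.02,0,0,0,-1],[0,0,-0.012,0,0,0,-1],[0,0,-0.006,0,0,0,-1],[0,0,-0.003,0,0,0,-1],[0,0,0,0,0,0,-1],[0,0,0,0,0,0,-1]]'|egrep 'pos|wrist'
python3 -m pendant '[[0,0,-0.0015,0,0,0,-1],[0,0,0,0,0,0,-1],[0,0,0,0,0,0,-1]]'|egrep 'pos|wrist'
```

```text
tool_pos: [0.511, 0.3717, 0.1099]
wrist_force: [-0.3, -0.2, -2.3]
tool_pos: [0.5105, 0.3715, 0.1077]
wrist_force: [-0.7, -0.5, -1.4]
```

```bash
python3 -m pendant '[[0,0,-0.0015,0,0,0,-1],[0,0,-0.001,0,0,0,-1],[0,0,0,0,0,0,-1],[0,0,0,0,0,0,-1]]'|egrep 'pos|wrist'
python3 -m pendant '[[0,0,-0.001,0,0,0,-1],[0,0,0,0,0,0,-1],[0,0,0,0,0,0,-1]]'|egrep 'pos|wrist'
```

```text
tool_pos: [0.5104, 0.3714, 0.1049]
wrist_force: [0.3, 0.4, -1.6]
tool_pos: [0.5104, 0.3714, 0.1039]
wrist_force: [-0.5, -0.4, -0.9]
```

```bash
python3 -m pendant '[[0,0,-0.0012,0,0,0,-1],[0,0,0,0,0,0,-1],[0,0,0,0,0,0,-1]]'|egrep 'pos|wrist'
```

```text
tool_pos: [0.5105, 0.3715, 0.1037]
wrist_force: [-2.4, -1.7, 6.4]
```

Contact. I'll release, rise, back off to the side, and check with the top camera.

```bash
python3 -m pendant '[[0,0,0.0005,0,0,0,-1],[0,0,0,0,0,0,0.2],[0,0,0,0,0,0,0.5],[0,0,0,0,0,0,1],[0,0,0,0,0,0,1],[0,0,0,0,0,0,1],[0,0,0,0,0,0,1],[0,0,0,0,0,0,1]]'|egrep 'pos|wid'
python3 -m pendant '[[0,0,0.02,0,0,0,1],[0,0,0.03,0,0,0,1],[0,0,0.04,0,0,0,1],[0,0,0.04,0,0,0,1]]'|grep pos
python3 -m pendant '[[-0.012,0.03,0,0,0,2,1],[-0.02,0.045,0,0,0,5,1],[-0.02,0.045,0,0,0,6,1],[-0.02,0.045,0,0,0,6,1],[-0.02,0.045,0,0,0,6,1],[-0.02,0.03,0,0,0,6,1],[-0.02,0.02,0,0,0,6,1],[0,0,0,0,0,0,1],[0,0,0,0,0,0,1]]'|grep pos
python3 - <<'E'
from m import *
im=bot.get_image('top')[:,:,::-1].copy(); p=bot.camera_params('top')
x0,y0,k=80,145,5
z=cv2.convertScaleAbs(cv2.resize(im[y0:y0+110,x0:x0+160],None,fx=k,fy=k,interpolation=cv2.INTER_CUBIC),alpha=1.5)
t=np.linspace(0,2*np.pi,60)
for x,y,r in ((.5495,.1032,.021),(.537,.1925,.016),(.5246,.2812,.026),(.511,.3696,.017)):
    q=cv2.projectPoints(np.c_[x+r*np.cos(t),y+r*np.sin(t),0*t+.15],p['rvec'],p['tvec'],p['camera_matrix'],p['dist'])[0]
    cv2.polylines(z,[np.int32(np.round((q-[x0,y0]+.5)*k-.5))],True,(0,0,255),1)
cv2.imwrite('pics/end.png',z)
E
```

```text
tool_pos: [0.5104, 0.3714, 0.1032]
width: 0.0878
tool_pos: [0.5101, 0.371, 0.2343]
tool_pos: [0.3782, 0.6313, 0.2329]
```

View pics/end.png

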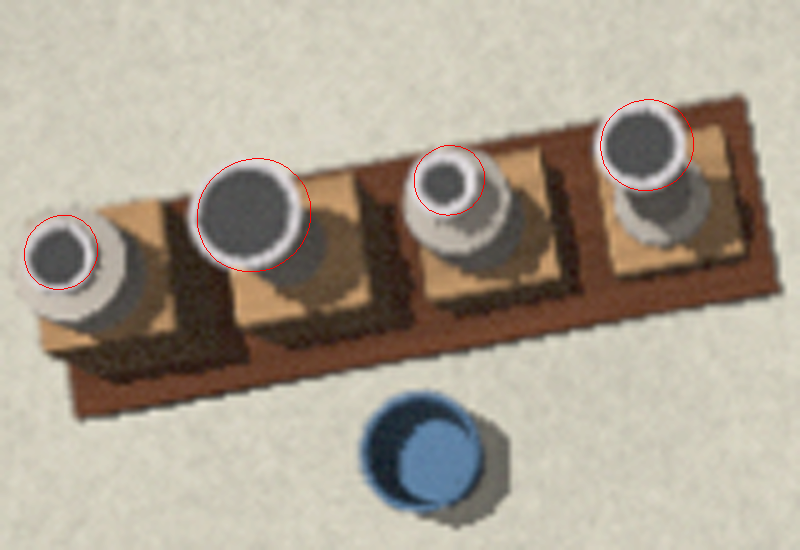

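All four vases stand upright on their risers, rims within about 8 crop pixels (roughly 4 mm) of the predicted circles, and the cup has not moved. Hand in.

```bash
python3 -c "
from rig import bot
print(bot.read_state()['time_s'], bot.hand_in())"
```

```text
the job is handed in; nothing more can be done
38.4 None
```

All four vases stand upright on their own risers, tallest on lowest to shortest on highest, each about 4 mm or less from the riser's centre in the last picture; the jar and cup were not touched, and I handed the job in at about 38 s (no verdict came back).

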